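# Run a model coach through the clearance gauge and park it at the buffer

## Task

Check that the blue coach clears the gauge. First turn the gauge's black peak-pointer knob back (anticlockwise seen from above) to its zero stop; then set the blue coach upright on the track at the open end, slide it along the track in under the green arch, let go, and take its nose on the other side to draw it out the rest of the way, right up to the red buffer stop. Leave the coach standing on the track with the pointer still at zero, and leave the other coach, the paint pot and the brush where they are.

Things in the scene. Friction and masses are not known exactly. Their poses are not given: they have to be found in the camera images.
- blue_coach: Blue and white model coach, 19 x 131 x 26 mm, about 55 g; y axis along its length, z up, origin under its centre. Bogies 12 mm wide, to 6 mm height; solid body sides 18 mm apart at 6 to 24 mm height, 63 mm either way along y; ends alike. It slides, wheels do not roll. Starts upright on the table at the right of the track, about parallel to it, 85 mm nearer or farther than the yellow coach.
- test_track: Fixed track with gauge; origin on the table under the arch's middle; y along the track from the open entry end (right) to the red buffer (left), x away from the robot. Base 50 x 400 x 6 mm, floor at z = 6 mm. Along it two straight guide strips, 26 mm apart inside, 3 mm thick, top at z = 15 mm, run also through the arch. A viaduct deck edge overhangs behind at world x = 0.54, z = 0.125 to 0.145.
- gauge_mid (a point): On the track floor under the middle of the green arch (test_track 0, 0, 6 mm). The arch spans y = -22 to +22 mm of test_track; its opening is 34 mm wide and reaches to z = 40 mm; legs 8 mm thick; roof top at z = 46 mm, with the knob on it. The coach fits through it, fingers do not.
- entry_end (a point): On the track floor at the open entry end (test_track x 0, y -200, z 6 mm).
- buffer_face (a point): On the track floor at the foot of the red buffer's face (test_track x 0, y +186, z 6 mm). Buffer 14 mm thick, top at z = 30 mm. A coach touching it has its origin at test_track y = +123 mm.
- peak_pointer (a joint): Angle of the peak-pointer knob, rad: 0 at its zero stop, positive clockwise seen from above, up to 1.8. It has a little friction (0.02 N m) and stays where it is left.
- pointer_grip (a point): On the knob's vertical axis, at the arch's centre (test_track x 0, y 0), z = 58.5 mm, mid-height of its black grip bar: 32 mm long, 11 mm wide, z = 49.5 to 67.5 mm, on a round foot 31 mm across. At zero the bar lies along test_track x, red tip and white line toward the robot (-x). The point's axes turn with the knob, x along the bar.
- yellow_coach: Bystander: yellow and white coach, same shape and size as the blue one, loose; stands on the table beside it.
- paint_pot: Bystander: grey paint jar with white cap, 30 mm across, 34 mm high, origin at its underside; stands beyond the buffer end of the track.
- brush: Bystander: wooden-handled dusting brush, 26 x 150 x 14 mm, lies on the left in front of the drawer cabinet.

How it is judged (in metres and radians):
On the way, in this order (a step that is already met when the one before it is completed fails the run):
1. the peak pointer is turned back to its zero stop (value of joint peak_pointer below 0.08 rad), for 0.2 s.
2. the blue coach stands upright between the guide strips on the entry side of the arch (x of blue_coach in the frame of test_track between -0.007 and 0.007 m and z of blue_coach in the frame of test_track between 0.003 and 0.01 m and angle between the y axis of blue_coach and the y axis of test_track, either way round below 0.1 rad and angle between blue_coach's own z axis and vertical below 0.1 rad and y of blue_coach in the frame of test_track between -0.17 and -0.07 m), for 0.1 s.
3. the blue coach, on the track floor, is halfway through under the arch (x of blue_coach in the frame of test_track between -0.007 and 0.007 m and z of blue_coach in the frame of test_track between 0.003 and 0.01 m and angle between the y axis of blue_coach and the y axis of test_track, either way round below 0.1 rad and angle between blue_coach's own z axis and vertical below 0.1 rad and y of blue_coach in the frame of test_track between -0.03 and 0.03 m), for 0.1 s.
At the end, for the whole second after the job is handed in: The blue coach is at rest, upright on the track floor between the strips (7 mm, 0.1 rad), its nose within about 12 mm of the buffer (origin beyond y = +110 mm of test_track), and the pointer is within 0.08 rad of its zero stop (x of blue_coach in the frame of test_track between -0.007 and 0.007 m and z of blue_coach in the frame of test_track between 0.003 and 0.01 m and angle between the y axis of blue_coach and the y axis of test_track, either way round below 0.1 rad and angle between blue_coach's own z axis and vertical below 0.1 rad and y of blue_coach in the frame of test_track above 0.11 m and linear speed of blue_coach below 0.01 m/s and value of joint peak_pointer below 0.08 rad); the robot touches nothing.
It fails at once if the yellow coach is moved more than 20 mm (distance of yellow_coach from where it was at the start of the episode above 0.02 m).
It fails at once if the paint pot is moved more than 20 mm (distance of paint_pot from where it was at the start of the episode above 0.02 m).
It fails at once if the brush is moved more than 20 mm (distance of brush from where it was at the start of the episode above 0.02 m).
It also fails if it takes over 58 s, if anything falls off the work surface, if the arm or the gripper's body presses on something with over 40 N, if the wrist force passes 120 N, or if a joint passes its speed limit or range.

## Robot

A 6-joint arm with a two-finger parallel gripper is mounted at the origin on a cart in front of the work surface, level with it; the furniture and walls round the work are solid. World frame = base frame: x ahead of the robot, y to its left, z up, the work surface at z = 0. Lengths are in mm, angles in rad, forces in N, time in s.
With the tool pointing down it reaches from about 275 to 1000 mm from the base axis. Payload 8.4 kg.
Tool frame: the origin (TCP) lies on the centre line of the jaws, within the pads' length; the fingertips stand 25 mm ahead of it and the grasp point (between the pads) lies 6 mm ahead of it; z points along the fingers, y is the line along which they close (so a half turn about z gives the same grasp; the last joint's range is limited). The gripper opens to 85 mm and grips with 20 to 120 N. Pads are 22 mm wide; open, the fingers measure 114 mm over their backs; the gripper's body (76 mm by 85 mm) begins 54 mm behind the grasp point. The pads swing forward as they close: fully open they stand 13 mm farther back than shut.
Start: joints at [-1.115, 0.353, 1.633, -0, 1.155, -0.002], TCP at [276.234, -560.645, 256.281] pointing down, gripper open.
Joint ranges: [-2.63, 2.63], [-0.92, 2.1], [0.06, 2.66], [-1.3, 4.44], [0, 2.69], [-3.02, 3.02]. Speed limits (rad/s): [2.22, 2.22, 2.79, 3.14, 3.14, 3.14].

## Interface

Orientations are given as [roll, pitch, yaw] about the fixed x, y, z axes, in that order (R = Rz(yaw) Ry(pitch) Rx(roll)).
In Python, from rig import r gives the robot as it stands.
- The arm moves only by the shell command python3 -m jog 'ROWS' [FORCE]. ROWS is JSON, a list of rows, each a list of 3 entries, a list of its own where there are three numbers: the turn, a rotation vector about the tool's x, y, z in rad, then the shift along the tool's x, y, z in m, then the opening, from -1 (shut) to 1 (fully open). In form: [[[rx, ry, rz], [x, y, z], gripper], ...]. A call has 1 to 12 rows; each row shifts and turns the commanded pose from where the row before left it, along the tool's axes as they then stand; what a row does not reach is not made up. A row lasts 1/10 s, in which the tool goes at most 50 mm and 8.59 degrees, less where a joint would pass 70% of its speed; a pose out of reach is approached as far as the arm can. A call with a gripper value outside its range is refused whole. The fingers move at their own pace and stop on an object; FORCE is the grip in N (left out, the last holds). Time passes only in rows, so rows that do not move let the fingers close. It gives the time, the measured TCP pose, the force, the opening and the grip force at its end, in the units of the state.
- r.sense(): the state, without advancing time (a new reading comes with each control period).
- r.grab_frame(name): name is "side" or "top" or "wrist"; returns the picture (384x512x3 uint8, red, green, blue); there is no depth.
- r.camera_params(name): a dict with "fx", "fy", "cx", "cy" (pixels), "rvec" (rotation vector, rad) and "tvec" (3), from world to camera coordinates, as OpenCV has them; the wrist camera has in their place "hand_eye" (4x4, takes a point from camera to tool coordinates, whose origin is the TCP and whose axes are the flange's). Camera axes: x right, y down, z forward; pixel columns grow to the right and rows downward; lengths in mm; the calibration is good to about 2 mm. A picture is of the moment at which its call begins: read the wrist's pose just before it. camera_params takes no time and is no camera call.
- r.sign_off(): hands the job in; it is judged then, once.
The state is a dict: "clock": time; "qpos": joint angles; "qvel": joint speeds; "joint_efforts": joint torques, N m; "eef_pos": TCP position; "tcp_rot": TCP orientation; "contact_force": force on the tool from outside, world axes, zero at the start; "wrist_torque": the same for the moment, N m; "opening": opening from 0.0 (shut) to 1.0 (fully open); "grasp_force": force on a finger pad.
Only numpy, scipy, OpenCV 4.12 (cv2) and the standard library are available. Lean on these libraries where they do the work, as an engineer would, in place of code of your own. Each camera call takes 0.05 s, during which the arm holds its last target. There are 200 camera calls.

## Working session

There is one attempt and no reset: what is moved stays moved. The work goes in short steps, Python scripts to look and compute and a shell command to move; the robot and the scene stay as the last step left them, time stands still between calls to the robot, and variables do not carry over. Pictures are saved under pics/ and viewed, at most 10 in all, crops included, and the job is handed in when it is done.

```bash
mkdir -p pics; cat > h.py <<'E'
import numpy as np, cv2
from rig import r
from scipy.spatial.transform import Rotation as R
def cam(n):
    p=r.camera_params(n); K=np.array([[p['fx'],0,p['cx']],[0,p['fy'],p['cy']],[0,0,1]])
    if 'rvec' in p:
        M=R.from_rotvec(np.ravel(p['rvec'])).as_matrix(); t=np.ravel(p['tvec']); return K,M.T,-M.T@t
    s=r.sense(); T=np.eye(4); T[:3,:3]=R.from_euler('xyz',s['tcp_rot']).as_matrix(); T[:3,3]=s['eef_pos']
    T=T@np.array(p['hand_eye']); return K,T[:3,:3],T[:3,3]
def ray(c,u,v,z):
    K,M,o=c; d=M@np.linalg.solve(K,[u,v,1.]); return o+d*(z-o[2])/d[2]
def proj(c,P):
    K,M,o=c; q=K@(M.T@(np.array(P)-o)); return q[:2]/q[2]
def snap(n,name):
    c=cam(n); im=r.grab_frame(n); cv2.imwrite(f'pics/{name}.png',im[:,:,::-1]); return c,im
E
python3 - <<'E'
from h import *
ims=[]
for n in('top','side'):
    c,im=snap(n,n+'0'); print(n,c[2].round(),c[1][:,2].round(2)); ims.append(im)
print(r.sense())
E
```

```text
top [ 299.   34. 1414.] [ 0.09  0.01 -1.  ]
side [-131. 1261.  567.] [ 0.4  -0.84 -0.36]
{'clock': 0.1, 'qpos': array([-1.11542341e+00,  3.53595398e-01,  1.63403503e+00,  4.38215774e-06,
        1.15521911e+00, -2.39174962e-03]), 'qvel': array([ 0.00033449, -0.00165202, -0.00099545, -0.00229973, -0.00037244,
        0.00013585]), 'joint_efforts': array([-4.37522303e-04, -6.06358838e+01, -3.42820644e+01,  4.59840840e-05,
        4.01615704e-03, -2.28628244e-05]), 'eef_pos': array([ 276.04975772, -560.29956072,  255.63701499]), 'tcp_rot': array([-3.14033578e+00, -7.01307769e-06,  4.57762885e-01]), 'contact_force': array([-0.20561807, -0.10944785, -0.84212152]), 'wrist_torque': array([-0.00305747,  0.00054955, -0.01540094]), 'grasp_force': 0.0, 'opening': 0.9968617137001954}
```

View pics/top0.png

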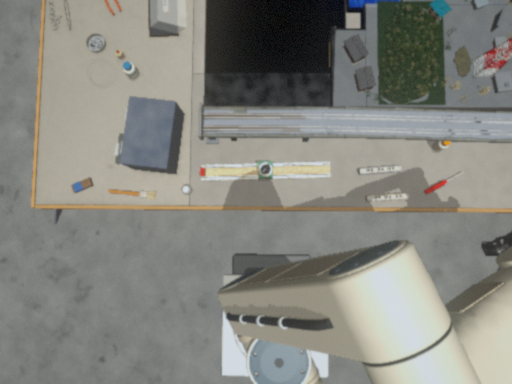

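View pics/side0.png

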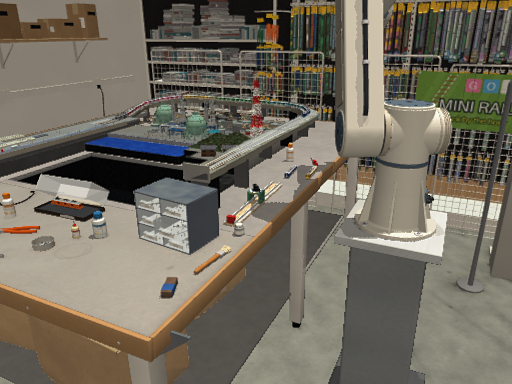

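The top view shows the track from (200,172) to (330,169) with the arch at (265,169), and the coaches at (380,169) and (387,197). The pot is at (187,189) and the brush at (132,193). I'll enlarge and measure.

```bash
python3 - <<'E'
from h import *
c=cam('top')
im=cv2.imread('pics/top0.png')
a=cv2.resize(im[150:212,340:440],None,fx=7.9,fy=7.9,interpolation=cv2.INTER_CUBIC)[:300]
a=cv2.resize(im[155:207,345:445],(800,416),interpolation=cv2.INTER_CUBIC)[:290]
b=cv2.resize(im[155:185,190:340],(800,160),interpolation=cv2.INTER_CUBIC)
s=cv2.imread('pics/side0.png'); d=cv2.resize(s[150:250,215:325],(330,300),interpolation=cv2.INTER_CUBIC)
a=cv2.resize(im[155:207,345:445],(460,240),interpolation=cv2.INTER_CUBIC)
cv=np.zeros((480,800,3),np.uint8); cv[:160]=b; cv[170:410,:460]=a; cv[170:470,465:795]=d
cv2.imwrite('pics/c1.png',cv)
for n,u,v,z in [('entry',330,169,6),('buf',201,172,20),('arch',265,169,60),('A',380,169,26),('B',387,197,26),('pot',187,189,34)]: print(n,ray(c,u,v,z).round())
hsv=cv2.cvtColor(im,cv2.COLOR_BGR2HSV)
print(hsv[165:174,375:385].reshape(-1,3).mean(0),hsv[193:201,380:392].reshape(-1,3).mean(0))
E
```

```text
entry [ 476. -169.    6.]
buf [462. 229.  20.]
arch [467.  32.  60.]
A [ 474. -318.   26.]
B [ 389. -338.   26.]
pot [408. 268.  34.]
[ 24.45555556  13.4        168.92222222] [ 22.79166667  22.1875     165.59375   ]
```

View pics/c1.png

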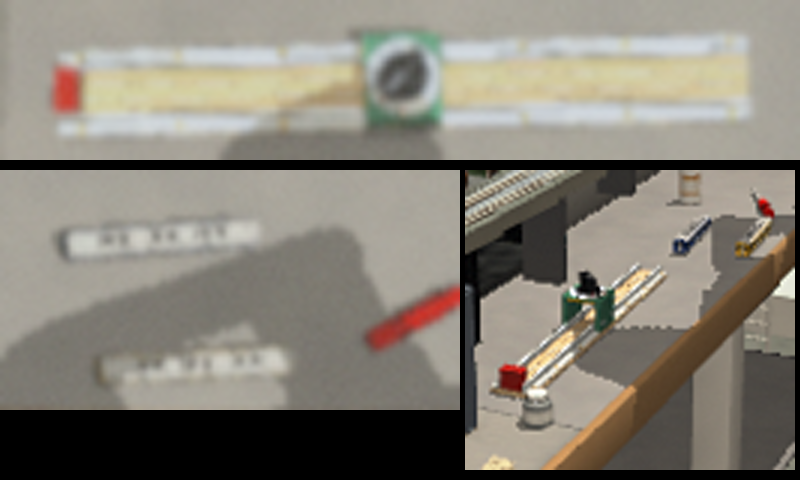

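Blue is the far coach, at about (474,-318). The track runs from (476,-169) to the buffer at (462,229), so its yaw is about 0.035. I'll move over the coach next.

```bash
python3 -m jog '[[[0,0,0],[0.036,-0.016,0],1],[[0,0,0],[0.036,-0.016,0],1],[[0,0,0],[0.036,-0.016,0],1],[[0,0,0],[0.036,-0.016,0],1],[[0,0,0],[0.036,-0.016,0],1],[[0,0,0],[0.036,-0.016,0],1],[[0,0,0],[0.036,-0.016,0],1],[[0,0,0],[0,0,0],1],[[0,0,0],[0,0,0],1]]'
python3 - <<'E'
from h import *
c,im=snap('wrist','w1'); print(np.array(r.camera_params('wrist')['hand_eye']).round(2),c[0])
print(r.sense()['eef_pos'],r.sense()['tcp_rot'],ray(c,256,192,26),proj(c,[474,-318,26]),proj(c,[389,-338,26]))
E
```

```text
clock: 1.0
eef_pos: [453.0, -348.2, 256.0]
tcp_rot: [-3.141, 0.001, 0.46]
contact_force: [0.5, -0.5, -0.5]
opening: 0.993
grasp_force: 0.0
[[   0.     -0.96   -0.27   68.25]
 [   1.      0.      0.     -0.31]
 [  -0.     -0.27    0.96 -118.02]
 [   0.      0.      0.      1.  ]] [[273.43513719   0.         256.32635174]
 [  0.         273.43513719 191.92016486]
 [  0.           0.           1.        ]]
[ 452.48394086 -348.92707504  256.0386027 ] [-3.14132099e+00  6.15362571e-04  4.58589908e-01] [ 426.97954566 -360.28501758   26.        ] [242.51159812 145.48369431] [228.61370097 209.28005841]
```

View pics/w1.png

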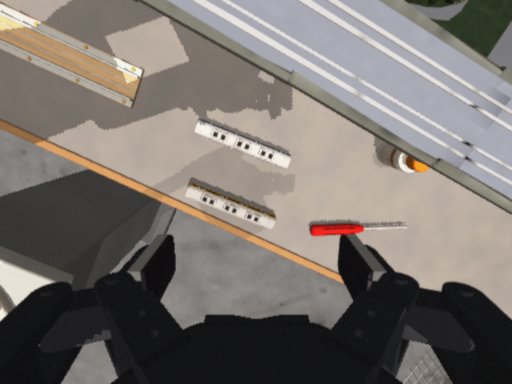

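The wrist view shows the blue coach's roof from about (197,126) to (289,160), with the yellow coach below it and the track's entry end at (140,85). I'll measure the coach and move on to the knob.

```bash
python3 - <<'E'
from h import *
c=cam('wrist'); im=cv2.imread('pics/w1.png'); hsv=cv2.cvtColor(im,cv2.COLOR_BGR2HSV)
m=((hsv[...,2]>185)&(hsv[...,1]<40)).astype(np.uint8); m=cv2.morphologyEx(m,cv2.MORPH_CLOSE,np.ones((7,7)))
n,l,st,ce=cv2.connectedComponentsWithStats(m)
for p in[(243,143),(230,207)]:
    k=min((i for i in range(1,n) if 400<st[i,4]<4000),key=lambda i:np.hypot(*(ce[i]-p)))
    ct=cv2.findContours((l==k).astype(np.uint8),0,2)[0][0][:,0,:]
    w=np.array([ray(c,*q,25)[:2] for q in ct],np.float32); print(st[k],cv2.minAreaRect(w))
for q in[(142,69),(132,105)]: print(ray(c,*q,15))
E
python3 -m jog '[[[0,0,0],[0.02,-0.037,0],1],[[0,0,0],[0.02,-0.037,0],1],[[0,0,0],[0.02,-0.037,0],1],[[0,0,0],[0.02,-0.037,0],1],[[0,0,0],[0.02,-0.037,0],1],[[0,0,0],[0.02,-0.037,0],1],[[0,0,0],[0.02,-0.037,0],1],[[0,0,0],[0.02,-0.037,0],1],[[0,0,0],[0.02,-0.037,0],1]]'
python3 -m jog '[[[0,0,-0.142],[0,0,0.005],1],[[0,0,-0.142],[0,0,0.005],1],[[0,0,-0.142],[0,0,0.005],1],[[0,0,-0.142],[0,0,0.005],1],[[0,0,-0.142],[0,0,0.005],1],[[0,0,-0.142],[0,0,0.005],1],[[0,0,-0.142],[0,0,0.005],1],[[0,0,-0.142],[0,0,0.005],1],[[0,0,0],[0,0,0],1],[[0,0,0],[0,0,0],1]]'
python3 - <<'E'
from h import *
c,im=snap('wrist','w2')
print(r.sense()['eef_pos'],r.sense()['tcp_rot'],proj(c,[468,31,60]))
E
```

```text
[  90  123   79   62 1781] ((394.2423400878906, -194.00320434570312), (86.20796966552734, 72.24205780029297), 50.09761428833008)
[  90  123   79   62 1781] ((394.2423400878906, -194.00320434570312), (86.20796966552734, 72.24205780029297), 50.09761428833008)
[ 501.21466282 -170.04003027   15.        ]
[ 456.31760797 -173.05719908   15.        ]
clock: 1.95
eef_pos: [467.0, 29.7, 256.4]
tcp_rot: [3.141, -0.0, 0.456]
contact_force: [1.3, 0.1, -0.4]
opening: 0.999
grasp_force: 0.0
clock: 2.95
eef_pos: [467.1, 28.6, 216.3]
tcp_rot: [-3.141, 0.0, 1.588]
contact_force: [0.2, 0.1, -0.6]
opening: 0.999
grasp_force: 0.0
[467.21460179  28.74396071 216.4709692 ] [3.14143800e+00 1.10258831e-04 1.58877585e+00] [256.85545374 182.16780317]
```

View pics/w2.png

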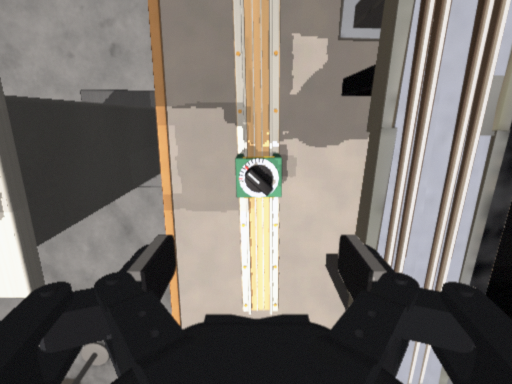

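The knob is at (258,178) with its bar running up-left to down-right, so it's roughly 0.8 rad clockwise from zero. I'll zoom in and fit the track.

```bash
python3 - <<'E'
from h import *
c=cam('wrist'); im=cv2.imread('pics/w2.png'); hsv=cv2.cvtColor(im,cv2.COLOR_BGR2HSV)
print('axis px',proj(c,[468,31,60]))
g=((hsv[...,0]>60)&(hsv[...,0]<90)&(hsv[...,1]>110)&(hsv[...,2]>50)).astype(np.uint8); g[:130]=0;g[220:]=0;g[:,:220]=0;g[:,300:]=0
pts=np.argwhere(g)[:,::-1]; w=np.array([ray(c,*q,46)[:2] for q in pts],np.float32); print('green',cv2.minAreaRect(w))
# black bar
b=(hsv[...,2]<60).astype(np.uint8); b[:160]=0;b[198:]=0;b[:,:238]=0;b[:,282:]=0
n,l,st,ce=cv2.connectedComponentsWithStats(b); k=1+np.argmax(st[1:,4])
pts=np.argwhere(l==k)[:,::-1]; w=np.array([ray(c,*q,67.5)[:2] for q in pts],np.float32); print('bar',st[k],cv2.minAreaRect(w))
# white strips centre per row via bright columns
L=[]
for v in list(range(10,150,4))+list(range(205,300,4)):
    row=(hsv[v,220:300,1]<45)&(hsv[v,220:300,2]>140)
    wood=(hsv[v,225:295,1]>60)&(hsv[v,225:295,2]>90); u=np.where(wood)[0]
    if len(u)>5: L.append(ray(c,225+np.median(u),v,6)[:2])
L=np.array(L); p=np.polyfit(L[:,1],L[:,0],1); print('wood line',p,np.std(L[:,0]-np.polyval(p,L[:,1])),'x at 31',np.polyval(p,31))
z=cv2.resize(im[150:206,215:300],(850,560),interpolation=cv2.INTER_CUBIC)[:,:800]; cv2.imwrite('pics/z2.png',z)
E
```

```text
axis px [256.73820829 182.30846357]
green ((448.8128662109375, 55.85401153564453), (0.0, 0.0), 0.0)
bar [246 166  26  27 270] ((472.53900146484375, 37.920494079589844), (14.478893280029297, 30.327058792114258), 50.984092712402344)
wood line [-3.12606113e-02  4.70686004e+02] 0.5268757153781674 x at 31 469.71692460955967
```

View pics/z2.png

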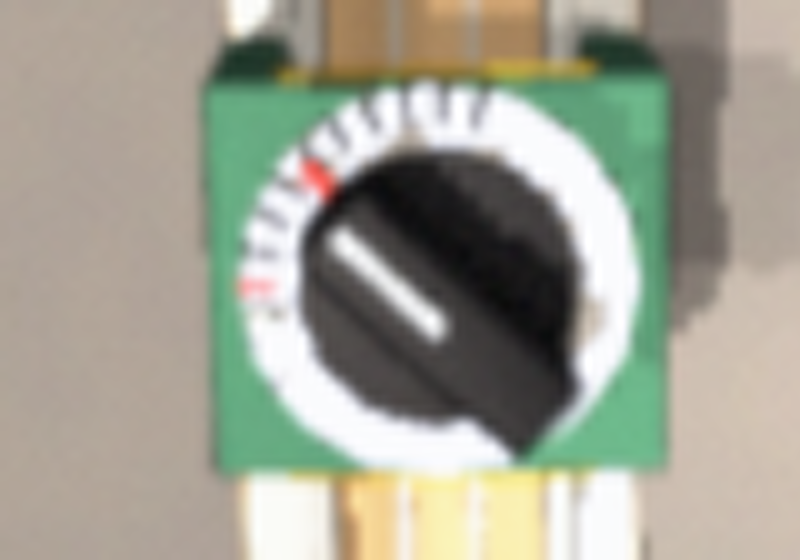

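```bash
python3 - <<'E'
from h import *
c=cam('wrist')
f=lambda x,y,z:ray(c,215+x/10,150+y/10,z).round(1)
print('roof',[f(*q,46) for q in[(208,85),(668,80),(665,470),(215,470)]],np.mean([f(*q,46) for q in[(208,85),(668,80),(665,470),(215,470)]],0))
print('dial',f(440,280,47),'line',f(335,235,67.5),f(445,330,67.5))
t=f(335,235,67.5)-f(445,330,67.5); print('tip ang',np.arctan2(t[1],t[0]))
print('foot',f(440,287,49))
im=cv2.imread('pics/w1.png')
E
```

```text
roof [array([445.4,  53.1,  46. ]), array([494.1,  54.6,  46. ]), array([495.6,  11.5,  46. ]), array([446.1,  10.6,  46. ])] [470.3   32.45  46.  ]
dial [470.4  32.7  47. ] line [459.6  41.7  67.5] [470.7  32.1  67.5]
tip ang 2.4285318207309383
foot [470.4  32.4  49. ]
```

The arch centre is at (470.4, 32.4), and the bar angle puts the pointer at about 0.74 rad. I'll align, descend and grip.

```bash
python3 -m jog '[[[0,0,0],[0.0036,0.0033,0.01],0],[[0,0,-0.14],[0,0,0.014],0],[[0,0,-0.14],[0,0,0.014],0],[[0,0,-0.14],[0,0,0.014],0],[[0,0,-0.14],[0,0,0.014],0],[[0,0,-0.14],[0,0,0.014],0],[[0,0,-0.14],[0,0,0.014],0],[[0,0,0],[0,0,0.02],0],[[0,0,0],[0,0,0.016],0],[[0,0,0],[0,0,0.008],0],[[0,0,0],[0,0,0],0],[[0,0,0],[0,0,0],0]]' 30
python3 - <<'E'
from h import *
s=r.sense(); print(s['eef_pos'],s['tcp_rot'],s['contact_force'])
E
```

```text
clock: 4.2
eef_pos: [470.6, 33.2, 78.5]
tcp_rot: [3.141, 0.0, 2.433]
contact_force: [0.3, -0.5, 0.8]
opening: 0.504
grasp_force: 0.0
[470.56145018  33.21797226  78.47004767] [3.14145634e+00 1.07013341e-04 2.43327010e+00] [ 0.28953271 -0.50018764  0.77567777]
```

```bash
python3 -m jog '[[[0,0,0],[0,0,0],-1],[[0,0,0],[0,0,0],-1],[[0,0,0],[0,0,0],-1],[[0,0,0],[0,0,0],-1],[[0,0,0],[0,0,0],-1],[[0,0,0],[0,0,0],-1],[[0,0,0],[0,0,0],-1],[[0,0,0],[0,0,0],-1]]' 30
```

```text
clock: 5.0
eef_pos: [469.8, 32.1, 79.1]
tcp_rot: [-3.14, 0.001, 2.435]
contact_force: [-4.4, -10.7, 9.1]
opening: 0.118
grasp_force: 32.5
```

```bash
python3 -m jog '[[[0,0,-0.08],[0,0,-0.001],-1],[[0,0,-0.08],[0,0,0],-1],[[0,0,-0.08],[0,0,0],-1],[[0,0,-0.08],[0,0,0],-1],[[0,0,-0.08],[0,0,0],-1],[[0,0,-0.08],[0,0,0],-1],[[0,0,-0.08],[0,0,0],-1],[[0,0,-0.08],[0,0,0],-1],[[0,0,-0.08],[0,0,0],-1],[[0,0,-0.04],[0,0,0],-1],[[0,0,0],[0,0,0],-1]]'
python3 - <<'E'
from h import *
s=r.sense(); print(s['eef_pos'],s['tcp_rot'],s['contact_force'],s['wrist_torque'])
E
```

```text
clock: 6.1
eef_pos: [469.8, 32.4, 79.2]
tcp_rot: [-3.141, -0.001, -3.088]
contact_force: [0.1, -7.3, -5.8]
opening: 0.117
grasp_force: 31.3
[469.80208756  32.37381633  79.18330193] [-3.14064391e+00 -7.45130002e-04 -3.08822004e+00] [ 0.11493908 -7.34661172 -5.84173374] [-1.06137678 -0.07277464 -0.33040147]
```

```bash
python3 -m jog '[[[0,0,0],[0,0,0],0],[[0,0,0],[0,0,0],0],[[0,0,0],[0,0,0],0],[[0,0,0],[0,0,0],0],[[0,0,0],[0,0,-0.02],0],[[0,0,0],[0,0,-0.04],0],[[0,0,0],[0,0,-0.04],0],[[0,0,0],[0,0,-0.04],0],[[0,0,0],[0,0,0],0],[[0,0,0],[0,0,0],0]]'
python3 - <<'E'
from h import *
c,im=snap('wrist','w3'); u,v=proj(c,[470.4,32.4,60]).astype(int); print(u,v,r.sense()['eef_pos'],r.sense()['tcp_rot'])
a=im[max(v-35,0):v+35,u-45:u+45,::-1]; cv2.imwrite('pics/z3.png',cv2.resize(a,(720,560),interpolation=cv2.INTER_CUBIC))
E
```

```text
clock: 7.1
eef_pos: [470.7, 33.3, 220.1]
tcp_rot: [3.141, 0.002, -3.089]
contact_force: [-0.2, -0.2, -0.3]
opening: 0.502
grasp_force: 0.0
255 182 [469.89669885  33.17377422 218.9043281 ] [ 3.14153707e+00 -1.56928164e-04 -3.08935008e+00]
```

View pics/z3.png

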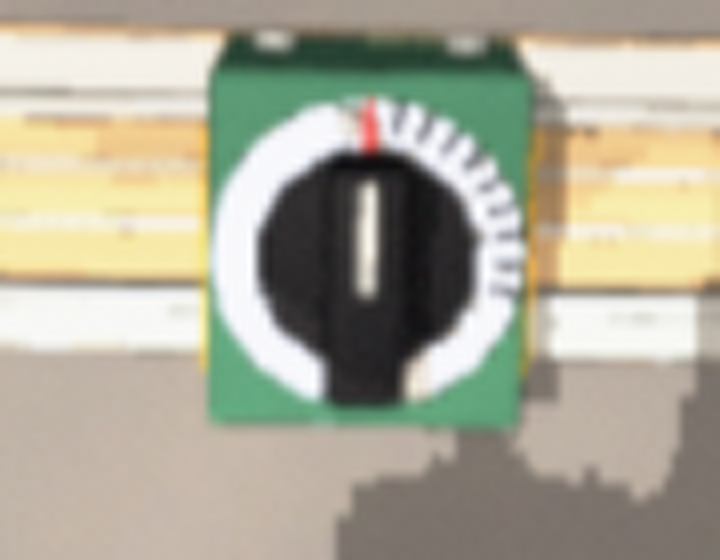

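The pointer's white line now sits at the red zero mark, about 0.005 rad off. Next is the coach.

```bash
python3 -m jog '[[[0,0,0.145],[0,0,0],0.2],[[0,0,0.145],[0,0,0],0.2],[[0,0,0.145],[0,0,0],0.2],[[0,0,0.145],[0,0,0],0.2],[[0,0,0.145],[0,0,0],0.2],[[0,0,0.145],[0,0,0],0.2],[[0,0,0.145],[0,0,0],0.2],[[0,0,0.145],[0,0,0],0.2],[[0,0,0.145],[0,0,0],0.2],[[0,0,0.145],[0,0,0],0.2],[[0,0,0.145],[0,0,0],0.2],[[0,0,0],[-0.03,0,0],0.2]]'
python3 -m jog '[[[0,0,0],[-0.04,0,0],0.2],[[0,0,0],[-0.04,0,0],0.2],[[0,0,0],[-0.04,0,0],0.2],[[0,0,0],[-0.04,0,0],0.2],[[0,0,0],[-0.04,0,0],0.2],[[0,0,0],[-0.04,0,0],0.2],[[0,0,0],[-0.04,0,0],0.2],[[0,0,0],[-0.03,0,0],0.2],[[0,0,0],[0,0,0],0.2],[[0,0,0],[0,0,0],0.2]]'
python3 - <<'E'
from h import *
c,im=snap('wrist','w4')
print(r.sense()['eef_pos'],r.sense()['tcp_rot'],proj(c,[474,-318,25]))
hsv=cv2.cvtColor(im,cv2.COLOR_RGB2HSV)
u,v=proj(c,[474,-318,25]).astype(int)
w=((hsv[...,1]<35)&(hsv[...,2]>190)).astype(np.uint8)
b=((hsv[...,0]>100)&(hsv[...,0]<130)&(hsv[...,1]>120)).astype(np.uint8)
M=np.zeros_like(w); M[v-90:v+90,u-30:u+30]=1
for m in(w*M,b*M):
    m=cv2.morphologyEx(m,cv2.MORPH_CLOSE,np.ones((9,9))); n,l,st,ce=cv2.connectedComponentsWithStats(m); k=1+np.argmax(st[1:,4])
    p=np.argwhere(l==k)[:,::-1]; print(st[k],cv2.minAreaRect(np.array([ray(c,*q,25)[:2] for q in p],np.float32)))
z=im[v-80:v+80,u-60:u+60,::-1]; cv2.imwrite('pics/z4.png',cv2.resize(z,(450,600),interpolation=cv2.INTER_CUBIC)); print(u,v)
E
```

```text
clock: 8.35
eef_pos: [470.2, 4.6, 217.4]
tcp_rot: [-3.138, -0.001, 1.594]
contact_force: [2.1, 0.4, -0.2]
opening: 0.599
grasp_force: 0.0
clock: 9.35
eef_pos: [478.8, -306.4, 217.3]
tcp_rot: [-3.139, -0.002, 1.597]
contact_force: [1.0, 0.7, -0.4]
opening: 0.597
grasp_force: 0.0
[ 478.91570127 -305.72900206  217.6046387 ] [-3.13903671e+00 -2.17978017e-03  1.59836137e+00] [252.11567189 186.9471398 ]
[ 222  133   60  143 4991] ((473.32061767578125, -345.47161865234375), (75.78397369384766, 178.70806884765625), 1.6415551900863647)Traceback (most recent call last):
  File "<stdin>", line 10, in <module>
    return _wrapfunc(a, 'argmax', axis=axis, out=out, **kwds)
    return bound(*args, **kwds)
ValueError: attempt to get argmax of an empty sequence
```

```bash
python3 - <<'E'
from h import *
im=cv2.imread('pics/w4.png'); z=im[100:260,192:312]; cv2.imwrite('pics/z4.png',cv2.resize(z,(450,600),interpolation=cv2.INTER_CUBIC))
E
```

```text
(no output)
```

View pics/z4.png

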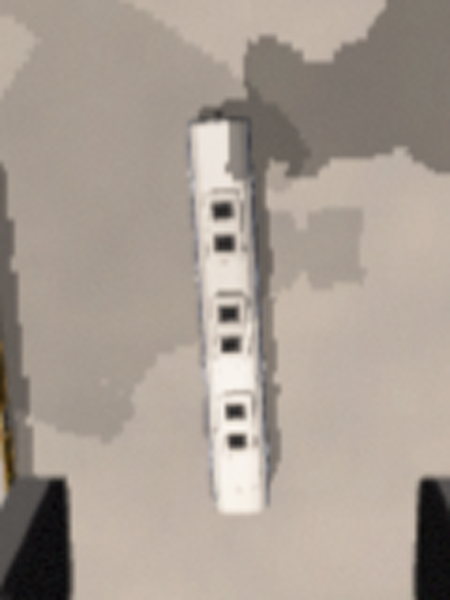

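The blue coach runs from (192..248,120) to (216..268,511) in the crop, tilted slightly.

```bash
python3 - <<'E'
from h import *
c=cam('wrist'); f=lambda x,y:ray(c,192+x/3.75,100+y/3.75,25)
a,b=f(219,120),f(242,511); d=a-b
print(a,b,np.hypot(*d[:2]),'mid',(a+b)/2,'yaw',np.arctan2(d[1],d[0]),'width',np.hypot(*(f(190,120)-f(248,120))))
s=r.sense(); ps=s['tcp_rot'][2]; print(s['eef_pos'],ps)
y=np.arctan2(d[1],d[0])
for g in[0,20]:
  T=(a+b)/2+d/np.hypot(*d[:2])*g; D=T-s['eef_pos']
  print(g,T[:2],'tool dx',D[0]*np.cos(ps)+D[1]*np.sin(ps),'dy',D[0]*np.sin(ps)-D[1]*np.cos(ps),'rz',-(y-ps))
E
```

```text
Traceback (most recent call last):
TypeError: return arrays must be of ArrayType
```

```bash
cat >> h.py <<'E'
def plan(T,yaw):
    s=r.sense(); ps=s['tcp_rot'][2]; D=np.array(T)-s['eef_pos']
    return 'dx %.4f dy %.4f dz %.4f rz %.4f'%((D[0]*np.cos(ps)+D[1]*np.sin(ps))/1e3,(D[0]*np.sin(ps)-D[1]*np.cos(ps))/1e3,-D[2]/1e3,-((yaw-ps+np.pi)%(2*np.pi)-np.pi))
E
python3 - <<'E'
from h import *
c=cam('wrist'); f=lambda x,y:ray(c,192+x/3.75,100+y/3.75,25)
a,b=f(219,120),f(242,511); d=a-b; L=np.linalg.norm(d); y=np.arctan2(d[1],d[0])
print(a,b,L,'mid',(a+b)/2,'yaw',y,'width',np.linalg.norm(f(190,120)-f(248,120)))
T=(a+b)/2-d/L*45; T[2]=37; print(T,plan(T,y))
E
```

```text
[ 470.77809271 -254.48364737   25.        ] [ 481.13772513 -380.1021909    25.        ] 126.0449938016748 mid [ 475.95790892 -317.29291914   25.        ] yaw 1.6530790993965525 width 17.197214626088513
[ 479.65645691 -362.14066984   37.        ] dx -0.0564 dy -0.0008 dz 0.1806 rz -0.0547
```

```bash
python3 -m jog '[[[0,0,-0.055],[-0.028,-0.0004,0.01],0],[[0,0,0],[-0.0284,-0.0004,0.02],0],[[0,0,0],[0,0,0.03],0],[[0,0,0],[0,0,0.03],0],[[0,0,0],[0,0,0.03],0],[[0,0,0],[0,0,0.03],0],[[0,0,0],[0,0,0.02],0],[[0,0,0],[0,0,0.01],0],[[0,0,0],[0,0,0],0],[[0,0,0],[0,0,0],0]]'
python3 - <<'E'
from h import *
print(plan([479.7,-362.1,37],1.653))
E
```

```text
clock: 10.4
eef_pos: [482.6, -362.7, 39.9]
tcp_rot: [3.141, 0.0, 1.655]
contact_force: [-0.4, -0.1, 0.2]
opening: 0.5
grasp_force: 0.0
dx 0.0008 dy -0.0028 dz 0.0029 rz 0.0015
```

```bash
python3 -m jog '[[[0,0,0],[0.0008,-0.0028,0.003],0],[[0,0,0],[0,0,0],0],[[0,0,0],[0,0,0],-0.6],[[0,0,0],[0,0,0],-0.6],[[0,0,0],[0,0,0],-1],[[0,0,0],[0,0,0],-1],[[0,0,0],[0,0,0],-1],[[0,0,0],[0,0,0],-1],[[0,0,0],[0,0,0],-1],[[0,0,0],[0,0,0],-1]]' 40
python3 - <<'E'
from h import *
s=r.sense(); print(s['eef_pos'],s['tcp_rot'],s['contact_force'])
E
```

```text
clock: 11.4
eef_pos: [479.5, -362.7, 37.0]
tcp_rot: [3.141, 0.0, 1.654]
contact_force: [-1.5, 1.0, 5.9]
opening: 0.203
grasp_force: 40.0
[ 479.50904497 -362.73157742   36.96556871] [3.14113280e+00 4.54678214e-04 1.65374712e+00] [-1.50152642  0.97703981  5.94700654]
```

```bash
python3 -m jog '[[[0,0,0],[0,0,-0.01],-1],[[0,0,0],[0,0,-0.02],-1],[[0,0,0.05],[0,0,-0.02],-1],[[0,0,0],[0.03,0.0005,0],-1],[[0,0,0],[0.035,0.0005,0],-1],[[0,0,0],[0.035,0.0006,0],-1],[[0,0,0],[0.035,0.0007,0],-1],[[0,0,0],[0.035,0.0007,0],-1],[[0,0,0],[0.032,0.0007,0],-1],[[0,0,0],[0,0,0],-1],[[0,0,0],[0,0,0],-1],[[0,0,0],[0,0,0],-1]]'
python3 - <<'E'
from h import *
c,im=snap('wrist','w5'); s=r.sense(); print(s['eef_pos'],s['tcp_rot'],s['contact_force'],s['opening'])
print([proj(c,p).round() for p in([470,32,46],[474,-70,15],[464,210,15])])
hsv=cv2.cvtColor(im,cv2.COLOR_RGB2HSV)
for n,(lo,hi) in {'entry':(-60,0),'exit':(70,190)}.items():
    L=[]
    for Y in np.arange(lo,hi,5.):
        P=[(470-.033*(Y-32)+k) for k in np.arange(-13,13,.5)]
        px=np.array([proj(c,[x,Y,6]) for x in P]).round().astype(int)
        if px.min()<0 or px[:,0].max()>511 or px[:,1].max()>383: continue
        h=hsv[px[:,1],px[:,0]]; w=(h[:,1]>60)&(h[:,0]<30)&(h[:,2]>80)
        if w.sum()>8: L.append((Y,np.array(P)[w].min(),np.array(P)[w].max()))
    print(n,np.array(L).round(1))
E
```

```text
clock: 12.6
eef_pos: [476.8, -161.2, 86.7]
tcp_rot: [3.141, 0.0, 1.604]
contact_force: [-0.4, -0.5, -0.9]
opening: 0.205
grasp_force: 39.3
[ 476.72601819 -161.33923801   86.60754507] [3.14079229e+00 4.27675793e-04 1.60312196e+00] [-0.86550694  0.517001   -0.3086051 ] 0.20670385237417074
[array([ 255., -181.]), array([256.,  79.]), array([ 254., -732.])]
entry [[-30.  459.  484.5]
 [-25.  458.9 484.4]]
exit []
```

View pics/w5.png

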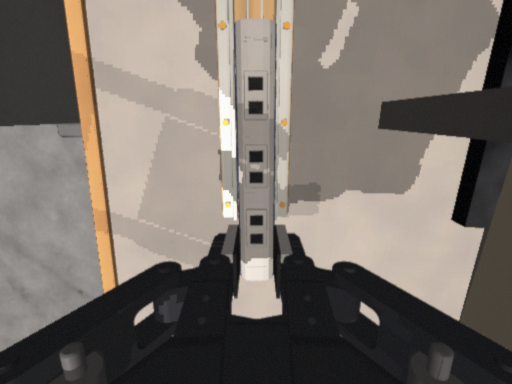

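The coach is held straight between the strips in view. The screw pairs at (222,25)/(286,25), (226,122)/(284,122) and (228,205)/(282,205) give the centre line.

```bash
python3 - <<'E'
from h import *
c=cam('wrist')
for v,a,b in[(25,222,286),(122,226,284),(205,228,282)]: print(ray(c,a,v,8).round(1),ray(c,b,v,8).round(1),ray(c,(a+b)/2,v,8).round(1))
f=lambda u,v:ray(c,u,v,74.5).round(1)   # roof of the held coach, ~50 up
print('coach',f(239,20),f(275,20),f(256.5,20),f(244,279),f(271,279),f(257.5,279))
im=cv2.imread('pics/w5.png'); g=cv2.cvtColor(im,cv2.COLOR_BGR2HSV)
for v in(60,90,150,180):
  m=(g[v,210:300,1]<40)&(g[v,210:300,2]>110); print(v,''.join('#' if x else '.' for x in m))
E
```

```text
[451.2 -38.    8. ] [492.  -36.7   8. ] [471.6 -37.3   8. ]
[454.  -97.9   8. ] [494.4 -96.6   8. ] [474.2 -97.3   8. ]
[ 455.7 -158.7    8. ] [ 496.5 -157.4    8. ] [ 476.1 -158.1    8. ]
coach [466.3 -54.6  74.5] [481.5 -54.1  74.5] [473.7 -54.3  74.5] [ 471.  -178.4   74.5] [ 485.6 -178.    74.5] [ 478.3 -178.2   74.5]
60 ######...###############..#######################################################..#######
90 ########.################..######################################.##############..########
150 ##########..##############...####################...############..############..##########
180 ###########..##############.###########..............##########..############...##########
```

The coach and track directions agree (slope -0.037). I'll shift 1 mm nearer and 30 mm forward, then lower.

```bash
python3 -m jog '[[[0,0,-0.004],[0.015,-0.0006,0],-1],[[0,0,0],[0.015,-0.0005,0.01],-1],[[0,0,0],[0,0,0.01],-1],[[0,0,0],[0,0,0.008],-1],[[0,0,0],[0,0,0.006],-1],[[0,0,0],[0,0,0.004],-1],[[0,0,0],[0,0,0.003],-1],[[0,0,0],[0,0,0.002],-1],[[0,0,0],[0,0,0],-1],[[0,0,0],[0,0,0],-1],[[0,0,0],[0,0,0],-1]]'
python3 - <<'E'
from h import *
s=r.sense(); print(s['eef_pos'],s['tcp_rot'],s['contact_force'],s['wrist_torque'])
E
```

```text
clock: 13.75
eef_pos: [474.3, -130.6, 43.5]
tcp_rot: [3.141, 0.0, 1.608]
contact_force: [-0.4, 1.0, -1.2]
opening: 0.201
grasp_force: 39.4
[ 474.31860937 -130.60499478   43.51090831] [3.14119284e+00 1.29734576e-04 1.60780757e+00] [-0.41330179  0.99775753 -1.15232693] [-0.03992857 -0.02554043 -0.02991362]
```

```bash
python3 -m jog '[[[0,0,0],[0,0,0.0004],-1],[[0,0,0],[0,0,0.0004],-1],[[0,0,0],[0,0,0],-1],[[0,0,0],[0,0,0],-1]]'
```

```text
clock: 14.15
eef_pos: [474.4, -130.6, 42.9]
tcp_rot: [3.141, 0.0, 1.608]
contact_force: [-1.0, -0.1, 6.2]
opening: 0.201
grasp_force: 40.1
```

```bash
python3 -m jog '[[[0,0,0],[0.005,0,-0.0002],-1],[[0,0,0],[0.01,0,0],-1],[[0,0,0],[0.01,0,0],-1],[[0,0,0],[0.01,0,0],-1],[[0,0,0],[0.01,0,0],-1],[[0,0,0],[0.01,0,0],-1]]'
python3 -m jog '[[[0,0,0],[0.01,0,0],-1],[[0,0,0],[0.01,0,0],-1],[[0,0,0],[0.01,0,0],-1],[[0,0,0],[0.01,0,0],-1],[[0,0,0],[0.01,0,0],-1],[[0,0,0],[0.01,0,0],-1],[[0,0,0],[0.006,0,0],-1],[[0,0,0],[0,0,0],-1],[[0,0,0],[0,0,0],-1],[[0,0,0],[0,0,0],-1]]'
python3 - <<'E'
from h import *
s=r.sense(); print(s['eef_pos'],s['tcp_rot'],s['contact_force'],s['wrist_torque'])
E
```

```text
clock: 14.75
eef_pos: [472.4, -74.6, 42.9]
tcp_rot: [3.141, 0.0, 1.608]
contact_force: [-0.5, -3.1, 5.7]
opening: 0.209
grasp_force: 40.0
clock: 15.75
eef_pos: [469.7, -8.2, 42.9]
tcp_rot: [3.141, -0.001, 1.608]
contact_force: [-0.1, 5.1, 6.4]
opening: 0.205
grasp_force: 40.2
[469.69636901  -8.20066913  42.90102447] [ 3.14130688e+00 -8.45547254e-04  1.60800817e+00] [-0.07512527  5.05471016  6.42750818] [ 0.82619748 -0.02174759 -0.03583281]
```

```bash
python3 -m jog '[[[0,0,0],[0,0,0],0],[[0,0,0],[0,0,0],0],[[0,0,0],[0,0,0],0],[[0,0,0],[0,0,-0.005],0],[[0,0,0],[0,0,-0.02],0],[[0,0,0],[0,0,-0.03],0],[[0,0,0],[0,0,-0.03],0],[[0,0,0],[0,0,-0.02],0],[[0,0,0],[0,0,0],0],[[0,0,0],[0,0,0],0]]'
python3 - <<'E'
from h import *
c,im=snap('wrist','w6'); s=r.sense(); print(s['eef_pos'],s['contact_force'])
print([proj(c,p).round() for p in([470,32,60],[467.5,102,30],[464,190,30])])
E
```

```text
clock: 16.75
eef_pos: [469.7, -9.7, 147.9]
tcp_rot: [3.141, 0.0, 1.608]
contact_force: [0.1, -0.9, 0.4]
opening: 0.498
grasp_force: 0.0
[469.21090146  -9.6270338  147.23239463] [-0.49968869 -0.21577554 -0.41470281]
[array([258., 153.]), array([258.,  59.]), array([258., -78.])]
```

View pics/w6.png

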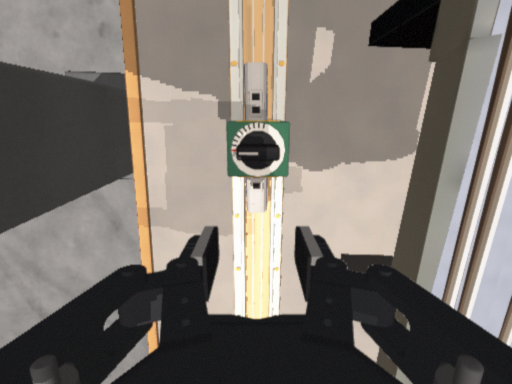

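The coach is halfway through, with its nose at (256,63) and its rear at (257,212), and the pointer is still at zero.

```bash
python3 - <<'E'
from h import *
c=cam('wrist'); n=ray(c,256,63,31); b=ray(c,257,212,31); print(n,b,np.linalg.norm(n-b),(n+b)/2)
m=(n+b)/2; d=(n-b)/np.linalg.norm(n-b); T=m+44*d; T[2]=43; print(T,plan(T,1.608))
print([ray(c,(a+e)/2,v,8) for v,a,e in((63,233,282),(215,237,278),(268,239,276))])
E
```

```text
[465.22999758  98.63470107  31.        ] [470.72549352 -25.3538242   31.        ] 124.11025290396881 [467.97774555  36.64043844  31.        ]
[466.02946315  80.59728313  43.        ] dx 0.0903 dy 0.0002 dz 0.1042 rz -0.0003
[array([466.33689695, 102.61835258,   8.        ]), array([471.69799365, -36.74900656,   8.        ]), array([473.98919656, -96.31124097,   8.        ])]
```

```bash
python3 -m jog '[[[0,0,0],[0.03,0,0],0],[[0,0,0],[0.03,0,0],0],[[0,0,0],[0.03,0,0],0],[[0,0,0],[0,0,0.02],0],[[0,0,0],[0,0,0.03],0],[[0,0,0],[0,0,0.03],0],[[0,0,0],[0,0,0.015],0],[[0,0,0],[0,0,0.008],0],[[0,0,0],[0,0,0],0],[[0,0,0],[0,0,0],0]]'
python3 - <<'E'
from h import *
print(plan([466,80.6,43],1.608),r.sense()['contact_force'])
E
```

```text
clock: 17.8
eef_pos: [466.4, 80.3, 44.7]
tcp_rot: [-3.141, 0.0, 1.608]
contact_force: [-0.8, -0.1, -0.0]
opening: 0.501
grasp_force: 0.0
dx 0.0003 dy -0.0004 dz 0.0017 rz -0.0003 [-0.77520295 -0.12802134 -0.0420886 ]
```

```bash
python3 -m jog '[[[0,0,0],[0,0,0.001],-0.5],[[0,0,0],[0,0,0],-0.5],[[0,0,0],[0,0,0],-1],[[0,0,0],[0,0,0],-1],[[0,0,0],[0,0,0],-1],[[0,0,0],[0,0,0],-1],[[0,0,0],[0,0,0],-1],[[0,0,0],[0,0,0],-1]]' 40
python3 -m jog '[[[0,0,0],[0.005,0,0],-1],[[0,0,0],[0.01,0,0],-1],[[0,0,0],[0.01,0,0],-1],[[0,0,0],[0.01,0,0],-1],[[0,0,0],[0.01,0,0],-1],[[0,0,0],[0.01,0,0],-1],[[0,0,0],[0.01,0,0],-1],[[0,0,0],[0.01,0,0],-1],[[0,0,0],[0.01,0,0],-1],[[0,0,0],[0.01,0,0],-1]]'
python3 - <<'E'
from h import *
print(r.sense()['contact_force'],r.sense()['wrist_torque'])
E
```

```text
clock: 18.6
eef_pos: [466.8, 80.4, 44.5]
tcp_rot: [3.14, -0.0, 1.608]
contact_force: [-0.6, -0.3, 6.8]
opening: 0.206
grasp_force: 40.2
clock: 19.6
eef_pos: [463.4, 175.5, 44.5]
tcp_rot: [3.14, 0.0, 1.608]
contact_force: [-0.1, -3.5, 7.2]
opening: 0.203
grasp_force: 40.2
[-0.0944118  -3.48727402  7.20751278] [-0.64364258  0.01197177 -0.03914834]
```

```bash
python3 -m jog '[[[0,0,0],[0.005,0,0],-1],[[0,0,0],[0.005,0,0],-1],[[0,0,0],[0.004,0,0],-1],[[0,0,0],[0.002,0,0],-1],[[0,0,0],[0.002,0,0],-1],[[0,0,0],[0,0,0],-1],[[0,0,0],[0,0,0],-1]]'
```

```text
clock: 20.3
eef_pos: [462.7, 193.2, 44.5]
tcp_rot: [3.14, -0.0, 1.608]
contact_force: [-0.3, -2.5, 7.0]
opening: 0.207
grasp_force: 40.4
```

```bash
python3 -m jog '[[[0,0,0],[0.001,0,0],-1],[[0,0,0],[0.001,0,0],-1],[[0,0,0],[0.001,0,0],-1],[[0,0,0],[0,0,0],-1]]'
python3 -m jog '[[[0,0,0],[0,0,0],0],[[0,0,0],[0,0,0],0],[[0,0,0],[0,0,0],0],[[0,0,0],[0,0,0],0],[[0,0,0],[0,0,-0.01],0],[[0,0,0],[0,0,-0.03],0],[[0,0,0],[0,0,-0.03],0],[[0,0,0],[0,0,-0.03],0],[[0,0,0],[0,0,-0.03],0],[[0,0,0],[0,0,0],0],[[0,0,0],[0,0,0],0]]'
python3 - <<'E'
from h import *
c,im=snap('wrist','w7'); s=r.sense(); print(s['eef_pos'],s['contact_force'])
h=cv2.cvtColor(im,cv2.COLOR_RGB2HSV)
red=(((h[...,0]<8)|(h[...,0]>172))&(h[...,1]>140)&(h[...,2]>80))
p=np.argwhere(red)[:,::-1]; P=np.array([ray(c,*q,30) for q in p]); k=(abs(P[:,0]-463)<30)&(abs(P[:,1]-220)<40); P=P[k]
print('buffer x',P[:,0].min(),P[:,0].max(),'y',P[:,1].min(),P[:,1].max(),k.sum())
# profile along the track centre at roof height: saturation separates white/grey roof from wood and red
for Y in np.arange(78,232,3.): 
    u=proj(c,[463.5-.037*(Y-190),Y,31]).round().astype(int)
    if 0<=u[1]<384: print(int(Y),h[u[1],u[0]].tolist(),end=' ')
E
```

```text
clock: 20.7
eef_pos: [462.6, 196.0, 44.5]
tcp_rot: [3.14, 0.0, 1.608]
contact_force: [0.5, -3.5, 7.7]
opening: 0.204
grasp_force: 40.4
clock: 21.8
eef_pos: [462.4, 196.4, 174.7]
tcp_rot: [3.14, -0.001, 1.608]
contact_force: [-0.2, 0.1, -1.3]
opening: 0.499
grasp_force: 0.0
[461.77324474 196.11955578 173.70509638] [-0.12286666  0.40929326 -0.47215972]
buffer x 450.8620802941489 475.34299624714384 y 219.4424948515782 234.68276498705174 406
78 [20, 97, 244] 81 [29, 30, 255] 84 [29, 27, 255] 87 [29, 27, 255] 90 [27, 10, 255] 93 [0, 1, 255] 96 [15, 2, 255] 99 [20, 3, 254] 102 [30, 1, 255] 105 [30, 1, 255] 108 [30, 1, 255] 111 [19, 8, 252] 114 [0, 11, 67] 117 [14, 26, 207] 120 [15, 2, 255] 123 [14, 23, 121] 126 [13, 27, 134] 129 [15, 2, 255] 132 [21, 7, 252] 135 [30, 1, 255] 138 [30, 1, 255] 141 [30, 1, 255] 144 [15, 21, 144] 147 [6, 17, 73] 150 [17, 7, 253] 153 [19, 11, 248] 156 [5, 21, 73] 159 [13, 30, 177] 162 [16, 19, 233] 165 [17, 9, 251] 168 [24, 5, 253] 171 [20, 6, 254] 174 [17, 9, 252] 177 [5, 20, 77] 180 [10, 25, 91] 183 [17, 9, 251] 186 [16, 16, 233] 189 [10, 24, 63] 192 [15, 18, 233] 195 [11, 25, 193] 198 [14, 26, 188] 201 [15, 24, 189] 204 [16, 23, 189] 207 [14, 26, 189] 210 [14, 26, 189] 213 [14, 27, 189] 216 [117, 21, 121] 219 [1, 96, 125] 222 [1, 208, 158] 225 [1, 202, 160] 228 [1, 210, 159] 231 [1, 208, 162]
```

```bash
python3 -c "
from rig import r
print(r.sign_off())"
```

```text
the job is handed in; nothing more can be done
None
```

The blue coach stands on the track with its nose about 3–4 mm from the red buffer and the gripper clear above it; the pointer was at zero when last seen, just before I moved over to the nose, and the job was handed in at about 22 s (no verdict was returned).

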